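# Light the bench and point out which specimen jar goes on the mat

## Robot

A 6-joint arm with a two-finger parallel gripper is mounted at the origin on the work surface. World frame = base frame: x ahead of the robot, y to its left, z up, the work surface at z = 0. Lengths are in m, angles in rad, forces in N, time in s.
With the tool pointing down it reaches from about 0.35 to 0.975 m from the base axis. Payload 4.9 kg.
Tool frame: the origin (TCP) lies between the finger pads, 19 mm behind the fingertips; this is the grasp point; z points along the fingers, y is the line along which they close (so a half turn about z gives the same grasp; the last joint's range is limited). The gripper opens to 85 mm and grips with 20 to 120 N. Pads are 22 mm wide; open, the fingers measure 114 mm over their backs; the gripper's body (76 mm by 85 mm) begins 54 mm behind the grasp point. The pads swing forward as they close: fully open they stand 13 mm farther back than shut.
Start: joints at [-1.428, 0.053, 1.613, -0, 1.476, -0.119], TCP at [0.162, -0.604, 0.25] pointing down, gripper open.
Joint ranges: [-3.01, 3.01], [-1.01, 2.22], [0.06, 2.58], [-1.02, 4.17], [0.09, 2.62], [-3.14, 3.14]. Speed limits (rad/s): [2.57, 2.57, 3.14, 3.14, 3.14, 3.14].

## Interface

Orientations are given as a rotation vector (axis times angle).
In Python, from station import ctrl gives the robot as it stands. The module is installed in compiled form; this text tells all that it offers.
- The arm moves only by the tool jog_arm, never from a script. Its argument "deltas" is a list of rows, each a list of 3 entries, a list of its own where there are three numbers: the closure, from -1 (fully open) to 1 (shut), then the shift along the world's x, y, z scaled (see below), then the turn, a rotation vector about the world's x, y, z scaled (see below). A call has 1 to 12 rows; each row is the pose to reach, as a shift and turn from the pose commanded when the call began, turning the shorter way round; what a row does not reach only later rows make up. The controller multiplies each number of a shift by 0.4 m and each number of a turn by 180 degrees. A row lasts 1/12 s, in which the tool goes at most 41.7 mm and 7.16 degrees, less where a joint would pass 70% of its speed; a pose out of reach is approached as far as the arm can. A call with a number of a shift or a turn outside -1 to 1 is refused whole. A call with a gripper value outside its range is refused whole. The fingers move at their own pace and stop on an object; "squeeze" is the grip in N (left out, the last holds). Time passes only in rows, so rows that repeat a pose let the fingers close. It gives the time, the measured TCP pose, the force, the opening and the grip force at its end, in the units of the state.
- ctrl.get_obs(): the state, without advancing time (a new reading comes with each control period).
- ctrl.get_image(name): name is "scene" or "top"; returns the picture (384x512x3 uint8, red, green, blue); there is no depth.
- ctrl.get_calibration(name): a dict with "K" (3x3 intrinsics, pixels), "extrinsics" (4x4, takes a point from world to camera coordinates). Camera axes: x right, y down, z forward; pixel columns grow to the right and rows downward; lengths in m; the calibration is good to about 2 mm. A picture is of the moment at which its call begins. get_calibration takes no time and is no camera call.
- ctrl.finish_job(): hands the job in; it is judged then, once.
The state is a dict: "t": time; "q": joint angles; "dq": joint speeds; "effort": joint torques, N m; "tool_pos": TCP position; "tool_rot": TCP orientation; "contact_force": force on the tool from outside, world axes, zero at the start; "wrist_torque": the same for the moment, N m; "opening": finger opening in m; "grip_force": force on a finger pad.
Only numpy, scipy, OpenCV 4.12 (cv2) and the standard library are available. Lean on these libraries where they do the work, as an engineer would, in place of code of your own. Each camera call takes 0.05 s, during which the arm holds its last target. There are 200 camera calls.

## Task

Push the yellow-tipped lamp switch all the way over to its far (on) side, then show a colleague which jar to put where: with the fingers pointing down, hold the fingertips two to three centimetres above the middle of the red-lidded jar's lid for two seconds, and after that the same above the middle of the round green mat for two seconds. Only point: do not touch or lift any jar or touch the mat, leave the other things where they are, and leave the lamp on.

Things in the scene. Friction and masses are not known exactly. Their poses are not given: they have to be found in the camera images.
- lamp_switch (a joint): toggle lever of the magnifier lamp: a steel rod of 10 mm with a yellow ball of 26 mm at its end, on a hinge 22 mm above the bench and 80 mm below the ball's centre. 0 = leaning 0.5 rad towards the -x side of its block (off), 0.5 = upright, 1.0 = leaning 0.5 rad to the block's +x side (on, at the stop). It may start a little way along. It takes about 1 N at the ball and stays where it is left
- lamp_switch_tip (a point): centre of the lever's yellow ball; 92 mm above the bench at either end of its swing, 102 mm upright
- lamp_switch_base: the switch's grey block, 70 x 50 x 25 mm, fixed to the bench; origin at the centre of its underside, below the lever's hinge; the ball swings from its -x side (nearer the robot, off) to its +x side (far side, on), in its own x-z plane
- red_jar: the specimen glass jar of brownish fluid, 76 mm in diameter, 120 mm tall, with the only red lid among the jars; loose, upright; origin at the centre of its underside, z up. Its lid is a flat disc 72 mm across and 18 mm high
- red_lid (a point): middle of the top face of the red lid, 120 mm above the bench
- mat_top (a point): middle of the top face of the round green mat, 90 mm in diameter and 6 mm thick, fixed to the bench, the place for the next jar
- green_mat: the green mat; origin at the centre of its underside
- tall_jar: tall specimen glass jar of brownish fluid, 80 mm in diameter, 160 mm tall, white lid; loose, upright; origin at the centre of its underside, z up
- short_jar: small specimen glass jar of brownish fluid, 60 mm in diameter, 90 mm tall, white lid; loose, upright; origin at the centre of its underside, z up
- clip_jar: clip-top specimen glass jar of brownish fluid, 80 mm in diameter, 130 mm tall, pale glass lid on an orange seal; loose, upright; origin at the centre of its underside, z up
- blue_jar: blue-lidded specimen glass jar of brownish fluid, 72 mm in diameter, 140 mm tall, blue lid; loose, upright; origin at the centre of its underside, z up
- calipers: steel calipers with a black slide, lying flat, 150 mm long along their y, 12 mm high; loose; origin in the middle of the beam's underside
- vial: little amber vial with a white cap, 28 mm in diameter, 57 mm tall, loose, upright; origin at the centre of its underside

How it is judged:
On the way, in this order (a step that is already met when the one before it is completed fails the run):
1. the lamp switch is pushed over to on (value of joint lamp_switch above 0.85 rad), for 0.2 s.
2. the tool point dwells 1.5 s, 15 to 70 mm above the red lid and within 25 mm sideways of its middle, fingers within 45 degrees of straight down (horizontal distance between the grasp point and red_lid below 0.025 m and z of the grasp point in the frame of red_lid between 0.015 and 0.07 m and angle between the grasp point's own z axis and vertical above 2.3 rad and value of joint lamp_switch above 0.85 rad), for 1.5 s.
3. then the same above the middle of the green mat (horizontal distance between the grasp point and mat_top below 0.025 m and z of the grasp point in the frame of mat_top between 0.015 and 0.07 m and angle between the grasp point's own z axis and vertical above 2.3 rad and value of joint lamp_switch above 0.85 rad), for 1.5 s.
At the end, for the whole second after the job is handed in: The lamp lever stands at on (above 0.85 rad); every jar, the calipers and the vial are within 10 mm of where they started, the red-lidded jar upright and at rest (value of joint lamp_switch above 0.85 rad and linear speed of red_jar below 0.02 m/s and angle between red_jar's own z axis and vertical below 0.1 rad and distance of each of red_jar, tall_jar, short_jar, clip_jar, blue_jar, calipers, vial from where it was at the start of the episode below 0.01 m); the robot touches nothing.
It fails at once if a jar is touched (contact force between any of the fingers, the arm and red_jar above 0.5 N or contact force between any of the fingers, the arm and tall_jar above 0.5 N or contact force between any of the fingers, the arm and short_jar above 0.5 N or contact force between any of the fingers, the arm and clip_jar above 0.5 N or contact force between any of the fingers, the arm and blue_jar above 0.5 N).
It fails at once if the green mat is touched (contact force between any of the fingers, the arm and green_mat above 0.5 N).
It fails at once if a jar, the calipers or the vial is moved or lifted (distance of any of red_jar, tall_jar, short_jar, clip_jar, blue_jar, calipers, vial from where it was at the start of the episode above 0.01 m).
It also fails if it takes over 56 s, if anything falls off the work surface, if the arm or the gripper's body presses on something with over 40 N, if the wrist force passes 120 N, or if a joint passes its speed limit or range.

## Working session

There is one attempt and no reset: what is moved stays moved. The work goes in short steps, Python scripts to look and compute and a tool call to move; the robot and the scene stay as the last step left them, time stands still between calls to the robot, and variables do not carry over. Pictures are saved under pics/ and viewed, at most 10 in all, crops included, and the job is handed in when it is done.

Besides the shell and the picture viewer there is one more tool, called after "Request:" as name(argument=value, ...) on one line, values as JSON. jog_arm: Moves the arm, as the interface text tells. Its arguments: {"type":"object","properties":{"deltas":{"type":"array","items":{"type":"array"}},"squeeze":{"type":"number"}},"required":["deltas"]}

```bash
mkdir -p pics
python3 - <<'E'
from station import ctrl
import cv2,numpy as np
for n in("scene","top"):
    im=ctrl.get_image(n); cv2.imwrite(f"pics/{n}0.png",im[:,:,::-1])
    c=ctrl.get_calibration(n); E=np.array(c["extrinsics"]); print(n,np.round(c["K"],1).tolist(),(-E[:3,:3].T@E[:3,3]).round(3),E[:3,:3].round(2).tolist())
o=ctrl.get_obs();print(o["t"],o["tool_pos"],o["tool_rot"],o["opening"])
E
```

```text
scene [[418.8, 0.0, 257.9], [0.0, 418.8, 187.8], [0.0, 0.0, 1.0]] [ 1.18  -0.634  0.721] [[0.73, 0.69, -0.02], [0.38, -0.42, -0.82], [-0.57, 0.59, -0.57]]
top [[385.8, 0.0, 257.8], [0.0, 385.8, 190.8], [0.0, 0.0, 1.0]] [0.439 0.006 1.06 ] [[-0.02, -1.0, -0.0], [-1.0, 0.02, -0.1], [0.1, 0.0, -1.0]]
0.1 [ 0.16167733 -0.60316501  0.24887063] [-3.11285739e+00 -4.09756275e-01  3.40252237e-05] 0.08548543937488674
```

View pics/scene0.png

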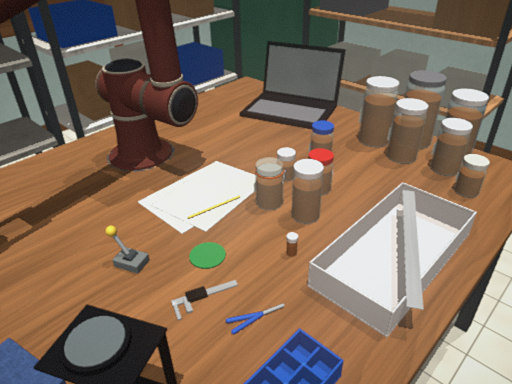

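View pics/top0.png

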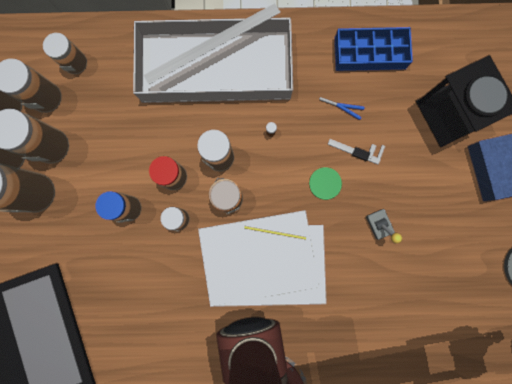

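The scene view shows the lever with its yellow ball at (111,230), the mat at (207,255) and the red lid at (321,157). In the top view the ball is at (397,238) with its block at (380,225), the mat at (325,183) and the red lid at (165,171).

```bash
cat > h.py <<'E'
import cv2,numpy as np
from station import ctrl
def cam(n):
    c=ctrl.get_calibration(n); return np.array(c["K"]),np.array(c["extrinsics"])
def plane(n,uv,z):
    K,E=cam(n); C=-E[:3,:3].T@E[:3,3]; d=E[:3,:3].T@np.linalg.solve(K,[*uv,1]); return C+d*(z-C[2])/d[2]
def tri(a,b):
    P=[K@E[:3] for K,E in(cam("scene"),cam("top"))]
    X=cv2.triangulatePoints(P[0],P[1],np.array(a,float).reshape(2,1),np.array(b,float).reshape(2,1)).ravel(); return X[:3]/X[3]
def blob(im,lo,hi,near,r=25):
    h=cv2.cvtColor(im,cv2.COLOR_RGB2HSV); m=cv2.inRange(h,np.array(lo),np.array(hi))
    k=np.zeros_like(m); cv2.circle(k,near,r,255,-1); m&=k
    n,l,s,c=cv2.connectedComponentsWithStats(m); i=1+np.argmax(s[1:,4]); return c[i],s[i]
Y=((22,140,120),(35,255,255)); G=((50,140,60),(75,255,255)); R=((0,200,100),(5,255,255))
E
python3 - <<'E'
from h import *
S=cv2.imread("pics/scene0.png")[:,:,::-1].copy();T=cv2.imread("pics/top0.png")[:,:,::-1].copy()
for nm,c,s,t,z in(("ball",Y,(111,230),(397,238),.092),("mat",G,(207,255),(325,183),.006),("red",R,(321,157),(165,171),.12)):
    a,sa=blob(S,*c,s);b,sb=blob(T,*c,t)
    print(nm,a.round(1),sa,b.round(1),sb,"tri",tri(a,b).round(4),"scene",plane("scene",a,z).round(4),"top",plane("top",b,z).round(4))
for nm,uv,z in(("base",(380,225),.025),("tall",(214,148),.16),("clip",(225,195),.13),("short",(173,218),.09),("blue",(111,206),.14),("vial",(271,128),.057),("cal",(382,155),.01)):print(nm,plane("top",uv,z).round(3))
c=np.hstack([cv2.resize(T[195:260,355:425],(400,371),interpolation=2),cv2.resize(S[215:280,90:160],(400,371),interpolation=2)])
cv2.imwrite("pics/c.png",c[:,:,::-1])
E
```

```text
ball [110.4 230.4] [106 226  10  10  85] [396.3 237.9] [392 233  10  10  62] tri [ 0.4086 -0.3342  0.0925] scene [ 0.4093 -0.3332  0.092 ] top [ 0.4078 -0.3356  0.092 ]Traceback (most recent call last):
  File "<stdin>", line 4, in <module>
  File "h.py", line 13, in blob
    n,l,s,c=cv2.connectedComponentsWithStats(m); i=1+np.argmax(s[1:,4]); return c[i],s[i]
                                                     ~~~~~~~~~^^^^^^^^^
    return _wrapfunc(a, 'argmax', axis=axis, out=out, **kwds)
    return bound(*args, **kwds)
ValueError: attempt to get argmax of an empty sequence
```

Run:
```python
from h import *
S=cv2.imread("pics/scene0.png")[:,:,::-1].copy();T=cv2.imread("pics/top0.png")[:,:,::-1].copy()
print([cv2.cvtColor(I,cv2.COLOR_RGB2HSV)[v,u] for I,u,v in((S,207,255),(T,325,183),(S,321,157),(T,165,171))])
G=((40,120,40),(85,255,255)); R=((0,215,90),(4,255,255))
for nm,c,s,t,z in(("mat",G,(207,255),(325,183),.006),("red",R,(321,157),(165,171),.12)):
    a,sa=blob(S,*c,s);b,sb=blob(T,*c,t)
    print(nm,a.round(1),sa,b.round(1),sb,"tri",tri(a,b).round(4),"scene",plane("scene",a,z).round(4),"top",plane("top",b,z).round(4))
for nm,uv,z in(("base",(380,225),.025),("tall",(214,148),.16),("clip",(225,195),.13),("short",(173,218),.09),("blue",(111,206),.14),("vial",(271,128),.057),("cal",(382,155),.01)):print(nm,plane("top",uv,z).round(3))
c=np.hstack([cv2.resize(T[195:260,355:425],(400,371),interpolation=2),cv2.resize(S[215:280,90:160],(400,371),interpolation=2)])
cv2.imwrite("pics/c.png",c[:,:,::-1])
```

```text
[array([ 64, 131, 170], dtype=uint8), array([ 67, 122, 172], dtype=uint8), array([  1, 185, 230], dtype=uint8), array([  1, 174, 189], dtype=uint8)]
mat [206.9 255. ] [190 243  35  25 685] [325.1 183.2] [310 168  31  31 742] tri [ 0.5597 -0.1787  0.0011] scene [ 0.5647 -0.1811  0.006 ] top [ 0.5584 -0.1787  0.006 ]Traceback (most recent call last):
  File "<stdin>", line 6, in <module>
  File "h.py", line 13, in blob
    n,l,s,c=cv2.connectedComponentsWithStats(m); i=1+np.argmax(s[1:,4]); return c[i],s[i]
                                                     ~~~~~~~~~^^^^^^^^^
    return _wrapfunc(a, 'argmax', axis=axis, out=out, **kwds)
    return bound(*args, **kwds)
ValueError: attempt to get argmax of an empty sequence
```

Run:
```python
from h import *
S=cv2.imread("pics/scene0.png")[:,:,::-1].copy();T=cv2.imread("pics/top0.png")[:,:,::-1].copy()
R=((0,160,150),(4,255,255))
for nm,c,s,t,z in(("red",R,(321,157),(165,171),.12),):
    a,sa=blob(S,*c,s);b,sb=blob(T,*c,t)
    print(nm,a.round(1),sa,b.round(1),sb,"tri",tri(a,b).round(4),"scene",plane("scene",a,z).round(4),"top",plane("top",b,z).round(4))
for nm,uv,z in(("base",(380,225),.025),("tall",(214,148),.16),("clip",(225,195),.13),("short",(173,218),.09),("blue",(111,206),.14),("vial",(271,128),.057),("cal",(382,155),.01)):print(nm,plane("top",uv,z).round(3))
c=np.hstack([cv2.resize(T[195:260,355:425],(400,371),interpolation=2),cv2.resize(S[215:280,90:160],(400,371),interpolation=2)])
cv2.imwrite("pics/c.png",c[:,:,::-1])
```

```text
red [320.9 154.4] [309 148  25  14 255] [162.9 170.1] [149 156  29  29 628] tri [0.588  0.2407 0.1167] scene [0.5918 0.2371 0.12  ] top [0.5865 0.239  0.12  ]
base [ 0.441 -0.318  0.025]
tall [0.631 0.108 0.16 ]
clip [0.521 0.086 0.13 ]
short [0.469 0.221 0.09 ]
blue [0.499 0.358 0.14 ]
vial [ 0.703 -0.032  0.057]
cal [ 0.633 -0.338  0.01 ]
```

View pics/c.png

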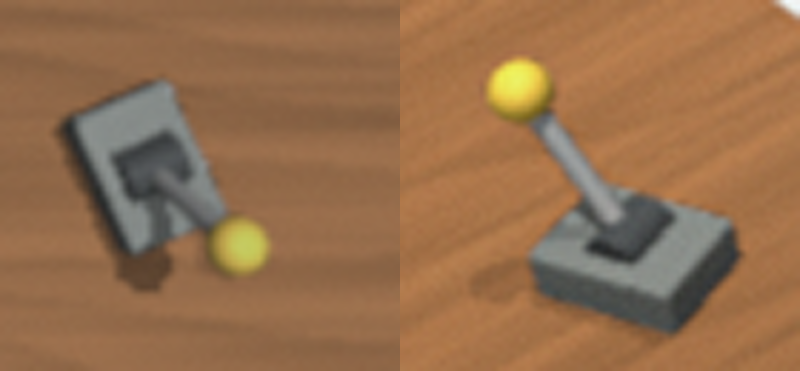

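The crop shows the block's long axis yawed about 23°. The ball is at its near-side end, 38 mm from the hinge, so the lever is fully off. The push direction is about (0.92, 0.40), starting from the ball at (0.409, -0.334). First I move to a point high up behind the ball, with the fingers shut.

Request:
jog_arm(deltas=[[1,[0.48,0.61,0],[0,0,0.045]],[1,[0.48,0.61,0],[0,0,0.045]],[1,[0.48,0.61,0],[0,0,0.045]],[1,[0.48,0.61,0],[0,0,0.045]],[1,[0.48,0.61,0],[0,0,0.045]],[1,[0.48,0.61,0],[0,0,0.045]],[1,[0.48,0.61,0],[0,0,0.045]],[1,[0.48,0.61,0],[0,0,0.045]],[1,[0.48,0.61,0],[0,0,0.045]],[1,[0.48,0.61,0],[0,0,0.045]],[1,[0.48,0.61,0],[0,0,0.045]],[1,[0.48,0.61,0],[0,0,0.045]]])

```text
t: 1.1
tool_pos: [0.3531, -0.3606, 0.2498]
tool_rot: [-3.078, -0.627, 0.001]
contact_force: [-0.2, 0.4, 0.9]
opening: -0.0
grip_force: 0.0
```

Request:
jog_arm(deltas=[[1,[0,0,-0.1],[0,0,0]],[1,[0,0,-0.2],[0,0,0]],[1,[0,0,-0.28],[0,0,0]],[1,[0,0,-0.34],[0,0,0]],[1,[0,0,-0.38],[0,0,0]],[1,[0,0,-0.38],[0,0,0]],[1,[0,0,-0.38],[0,0,0]]])

```text
t: 1.68
tool_pos: [0.3527, -0.36, 0.0972]
tool_rot: [-3.076, -0.626, 0.002]
contact_force: [-0.6, -0.0, 0.2]
opening: -0.0001
grip_force: 0.0
```

Run:
```python
from h import *
S=ctrl.get_image("scene");T=ctrl.get_image("top");print(ctrl.get_obs()["tool_pos"])
cv2.imwrite("pics/pre.png",np.hstack([cv2.resize(T[185:285,340:450],(400,364)),cv2.resize(S[180:290,60:180],(400,364))])[:,:,::-1])
```

```text
[ 0.35406106 -0.36117392  0.09968078]
```

View pics/pre.png

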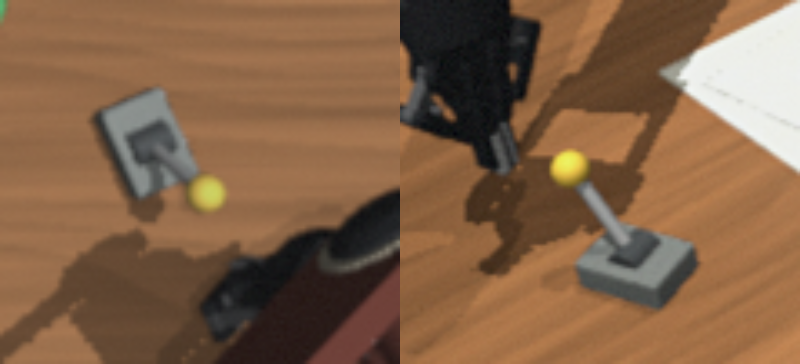

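The shut fingers stand behind the ball (ball at about (207,193) in the crop), in line with the block. I now push slowly along the block's x axis.

Request:
jog_arm(deltas=[[1,[0.03,0.013,0],[0,0,0]],[1,[0.06,0.026,0],[0,0,0]],[1,[0.08,0.035,0],[0,0,0]],[1,[0.1,0.044,0],[0,0,0]],[1,[0.12,0.053,0],[0,0,0]],[1,[0.14,0.062,0],[0,0,0]],[1,[0.16,0.07,0],[0,0,0]],[1,[0.18,0.08,0],[0,0,0]],[1,[0.2,0.088,0],[0,0,0]],[1,[0.22,0.097,0],[0,0,0]],[1,[0.24,0.106,0],[0,0,0]],[1,[0.24,0.106,0],[0,0,0]]])

```text
t: 2.78
tool_pos: [0.4511, -0.3164, 0.0978]
tool_rot: [-3.077, -0.631, -0.001]
contact_force: [0.2, -0.3, -0.3]
opening: -0.0
grip_force: 0.0
```

Run:
```python
from h import *
S=ctrl.get_image("scene");T=ctrl.get_image("top");print(ctrl.get_obs()["tool_pos"])
try: print(plane("scene",blob(S,*Y,(125,225),40)[0],.093))
except Exception as e: print(e)
try: print(plane("top",blob(T,*Y,(380,220),40)[0],.093))
except Exception as e: print(e)
cv2.imwrite("pics/push.png",np.hstack([cv2.resize(T[165:265,340:450],(400,364)),cv2.resize(S[180:290,60:180],(400,364))])[:,:,::-1])
```

```text
[ 0.45010905 -0.31696073  0.0978643 ]
[ 0.47340513 -0.30595838  0.093     ]
[ 0.47488615 -0.30988673  0.093     ]
```

View pics/push.png

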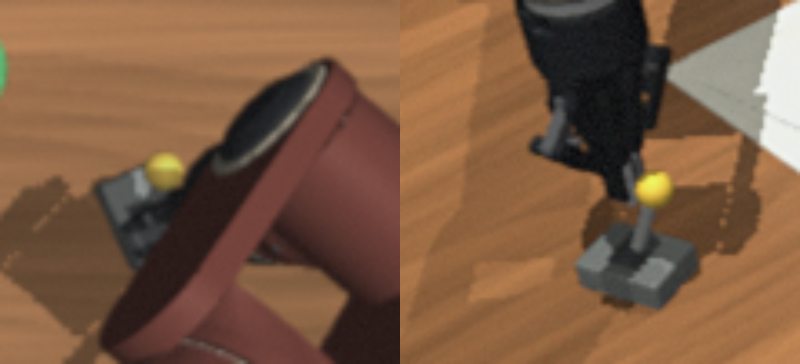

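The ball is now about 34 mm past the hinge (value about 0.9). I push a few millimetres more, to the stop.

Request:
jog_arm(deltas=[[1,[0.005,0.002,0],[0,0,0]],[1,[0.01,0.004,0],[0,0,0]],[1,[0.015,0.006,0],[0,0,0]],[1,[0.015,0.006,0],[0,0,0]]])

```text
t: 3.22
tool_pos: [0.4558, -0.3148, 0.0979]
tool_rot: [-3.078, -0.629, 0.0]
contact_force: [0.0, -0.3, -0.7]
opening: -0.0002
grip_force: 0.2
```

Request:
jog_arm(deltas=[[1,[-0.05,-0.022,0],[0,0,0]],[1,[-0.1,-0.044,0],[0,0,0]],[1,[-0.12,-0.053,0],[0,0,0]],[1,[-0.12,-0.053,0.1],[0,0,0]],[1,[-0.12,-0.053,0.2],[0,0,0]],[1,[-0.12,-0.053,0.3],[0,0,0]],[1,[-0.12,-0.053,0.4],[0,0,0]],[1,[-0.12,-0.053,0.5],[0,0,0]],[1,[-0.12,-0.053,0.5],[0,0,0]],[1,[-0.12,-0.053,0.5],[0,0,0]]])

```text
t: 4.05
tool_pos: [0.409, -0.3372, 0.3024]
tool_rot: [3.071, 0.627, 0.007]
contact_force: [-0.5, -0.9, -0.6]
opening: -0.0001
grip_force: 0.0
```

Run:
```python
from h import *
S=ctrl.get_image("scene");T=ctrl.get_image("top");print(ctrl.get_obs()["tool_pos"])
for n,I,p in(("scene",S,(125,225)),("top",T,(380,220))):
  try: c,s=blob(I,*Y,p,40);print(n,c,s,plane(n,c,.093))
  except Exception as e: print(n,"none")
```

```text
[ 0.4076547  -0.33581084  0.29724911]
scene [137.57291667 237.40625   ] [132 232  12  11  96] [ 0.47898044 -0.30481047  0.093     ]
top [383.5862069  209.94827586] [379 206  10   9  58] [ 0.47796531 -0.3073301   0.093     ]
```

Both views put the ball 37 mm past the hinge, so the lever is at the stop and on. Now to the red lid at (0.588, 0.240), travelling high.

Request:
jog_arm(deltas=[[1,[0.225,0.72,0],[0,0,0]],[1,[0.225,0.72,0],[0,0,0]],[1,[0.225,0.72,0],[0,0,0]],[1,[0.225,0.72,0],[0,0,0]],[1,[0.225,0.72,0],[0,0,0]],[1,[0.225,0.72,0],[0,0,0]],[1,[0.225,0.72,0],[0,0,0]],[1,[0.225,0.72,0],[0,0,0]],[1,[0.225,0.72,0],[0,0,0]],[1,[0.225,0.72,0],[0,0,0]]])

```text
t: 4.98
tool_pos: [0.4971, -0.0478, 0.296]
tool_rot: [-3.077, -0.631, 0.005]
contact_force: [-0.4, -0.8, -0.9]
opening: 0.0002
grip_force: 0.0
```

Request:
jog_arm(deltas=[[1,[0.225,0.72,0],[0,0,0]],[1,[0.225,0.72,0],[0,0,0]],[1,[0.225,0.72,0],[0,0,0]],[1,[0.225,0.72,0],[0,0,0]],[1,[0.225,0.72,0],[0,0,0]],[1,[0.225,0.72,0],[0,0,0]],[1,[0.225,0.72,0],[0,0,0]],[1,[0.225,0.72,0],[0,0,0]],[1,[0.225,0.72,0],[0,0,0]],[1,[0.225,0.72,0],[0,0,0]],[1,[0.225,0.72,0],[0,0,0]]])

```text
t: 5.9
tool_pos: [0.5879, 0.2377, 0.2974]
tool_rot: [3.078, 0.625, -0.002]
contact_force: [-0.1, -0.5, -0.2]
opening: 0.0001
grip_force: 0.0
```

Request:
jog_arm(deltas=[[1,[0,0,-0.08],[0,0,0]],[1,[0,0,-0.16],[0,0,0]],[1,[0,0,-0.23],[0,0,0]],[1,[0,0,-0.28],[0,0,0]],[1,[0,0,-0.31],[0,0,0]],[1,[0,0,-0.33],[0,0,0]],[1,[0,0,-0.335],[0,0,0]],[1,[0,0,-0.335],[0,0,0]],[1,[0,0,-0.335],[0,0,0]]])

```text
t: 6.65
tool_pos: [0.5888, 0.2398, 0.1659]
tool_rot: [-3.078, -0.628, -0.005]
contact_force: [-0.3, 0.2, 0.8]
opening: 0.0002
grip_force: 0.0
```

Run:
```python
from h import *
S=ctrl.get_image("scene");print(ctrl.get_obs()["tool_pos"])
cv2.imwrite("pics/red.png",cv2.resize(S[60:240,220:400],(560,560))[:,:,::-1])
```

```text
[0.58886224 0.24002239 0.16613038]
```

View pics/red.png

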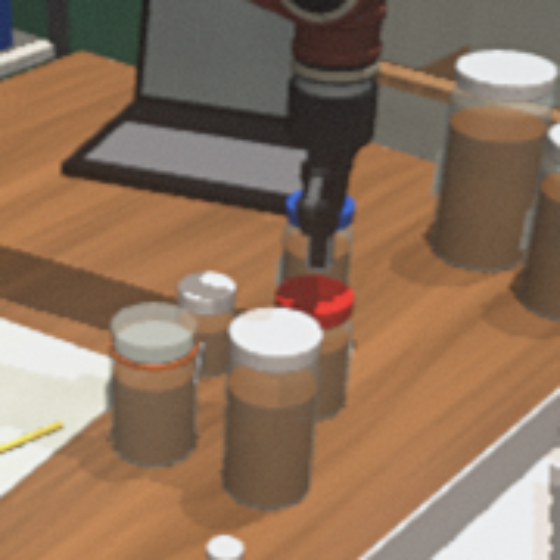

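The fingertips, at (318,262) in the crop, hover just above the middle of the red lid at (314,297). I hold there for two seconds.

Request:
jog_arm(deltas=[[1,[0,0,0],[0,0,0]],[1,[0,0,0],[0,0,0]],[1,[0,0,0],[0,0,0]],[1,[0,0,0],[0,0,0]],[1,[0,0,0],[0,0,0]],[1,[0,0,0],[0,0,0]],[1,[0,0,0],[0,0,0]],[1,[0,0,0],[0,0,0]],[1,[0,0,0],[0,0,0]],[1,[0,0,0],[0,0,0]],[1,[0,0,0],[0,0,0]],[1,[0,0,0],[0,0,0]]])

```text
t: 7.7
tool_pos: [0.5877, 0.2399, 0.164]
tool_rot: [3.078, 0.629, -0.0]
contact_force: [0.3, -0.1, 0.6]
opening: 0.0
grip_force: 0.0
```

Request:
jog_arm(deltas=[[1,[0,0,0],[0,0,0]],[1,[0,0,0],[0,0,0]],[1,[0,0,0],[0,0,0]],[1,[0,0,0],[0,0,0]],[1,[0,0,0],[0,0,0]],[1,[0,0,0],[0,0,0]],[1,[0,0,0],[0,0,0]],[1,[0,0,0],[0,0,0]],[1,[0,0,0],[0,0,0]],[1,[0,0,0],[0,0,0]],[1,[0,0,0],[0,0,0]],[1,[0,0,0],[0,0,0]]])

```text
t: 8.7
tool_pos: [0.5878, 0.2399, 0.164]
tool_rot: [-3.078, -0.629, -0.0]
contact_force: [-0.6, 0.2, 0.2]
opening: 0.0002
grip_force: 0.0
```

Request:
jog_arm(deltas=[[1,[0,0,0.1],[0,0,0]],[1,[0,0,0.2],[0,0,0]],[1,[0,0,0.3],[0,0,0]],[1,[0,0,0.335],[0,0,0]],[1,[0,0,0.335],[0,0,0]],[1,[0,0,0.335],[0,0,0]]])

```text
t: 9.2
tool_pos: [0.5882, 0.24, 0.2991]
tool_rot: [-3.078, -0.629, -0.004]
contact_force: [0.0, -0.3, -0.3]
opening: -0.0001
grip_force: 0.0
```

Request:
jog_arm(deltas=[[1,[-0.035,-0.525,0],[0,0,0]],[1,[-0.035,-0.525,0],[0,0,0]],[1,[-0.035,-0.525,0],[0,0,0]],[1,[-0.035,-0.525,0],[0,0,0]],[1,[-0.035,-0.525,0],[0,0,0]],[1,[-0.035,-0.525,0],[0,0,0]],[1,[-0.035,-0.525,0],[0,0,0]],[1,[-0.035,-0.525,0],[0,0,0]]])

```text
t: 9.87
tool_pos: [0.573, 0.0301, 0.2957]
tool_rot: [-3.077, -0.628, 0.005]
contact_force: [-0.1, 0.4, -0.1]
opening: 0.0003
grip_force: 0.0
```

Request:
jog_arm(deltas=[[1,[-0.035,-0.525,0],[0,0,0]],[1,[-0.035,-0.525,0],[0,0,0]],[1,[-0.035,-0.525,0],[0,0,0]],[1,[-0.035,-0.525,0],[0,0,0]],[1,[-0.035,-0.525,0],[0,0,0]],[1,[-0.035,-0.525,0],[0,0,0]],[1,[-0.035,-0.525,0],[0,0,0]],[1,[-0.035,-0.525,0],[0,0,0]],[1,[-0.035,-0.525,0],[0,0,0]]])

```text
t: 10.62
tool_pos: [0.5602, -0.178, 0.2974]
tool_rot: [-3.076, -0.633, 0.001]
contact_force: [-0.0, 0.9, 0.2]
opening: 0.0001
grip_force: 0.0
```

Request:
jog_arm(deltas=[[1,[0,0,-0.1],[0,0,0]],[1,[0,0,-0.2],[0,0,0]],[1,[0,0,-0.3],[0,0,0]],[1,[0,0,-0.4],[0,0,0]],[1,[0,0,-0.48],[0,0,0]],[1,[0,0,-0.54],[0,0,0]],[1,[0,0,-0.58],[0,0,0]],[1,[0,0,-0.6],[0,0,0]],[1,[0,0,-0.61],[0,0,0]],[1,[0,0,-0.615],[0,0,0]],[1,[0,0,-0.615],[0,0,0]]])

```text
t: 11.53
tool_pos: [0.5606, -0.1798, 0.053]
tool_rot: [3.077, 0.63, 0.002]
contact_force: [-0.6, -0.7, -0.3]
opening: 0.0002
grip_force: 0.0
```

Run:
```python
from h import *
S=ctrl.get_image("scene");print(ctrl.get_obs()["tool_pos"])
cv2.imwrite("pics/mat.png",cv2.resize(S[140:320,90:290],(600,540))[:,:,::-1])
```

```text
[ 0.56084944 -0.18008166  0.0534887 ]
```

View pics/mat.png

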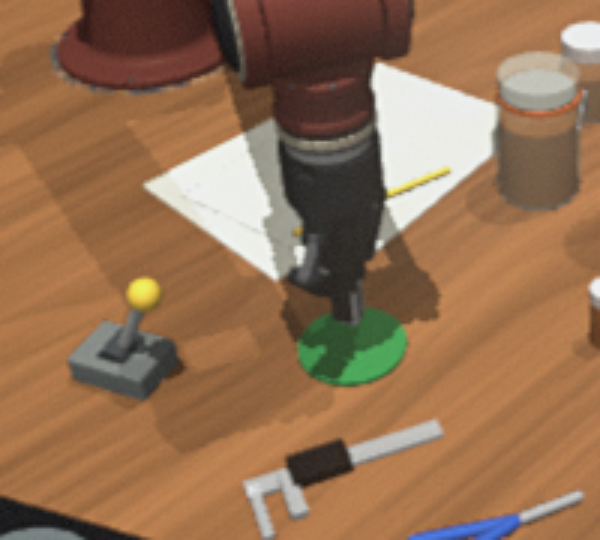

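The fingertips, at (350,322) in the crop, are above the mat's middle at (352,346), and the lever still stands at on. I hold for two seconds, then rise clear.

Request:
jog_arm(deltas=[[1,[0,0,0],[0,0,0]],[1,[0,0,0],[0,0,0]],[1,[0,0,0],[0,0,0]],[1,[0,0,0],[0,0,0]],[1,[0,0,0],[0,0,0]],[1,[0,0,0],[0,0,0]],[1,[0,0,0],[0,0,0]],[1,[0,0,0],[0,0,0]],[1,[0,0,0],[0,0,0]],[1,[0,0,0],[0,0,0]],[1,[0,0,0],[0,0,0]],[1,[0,0,0],[0,0,0]]])

```text
t: 12.58
tool_pos: [0.5597, -0.1801, 0.052]
tool_rot: [-3.078, -0.629, 0.0]
contact_force: [-0.2, 0.2, 0.3]
opening: 0.0002
grip_force: 0.0
```

Request:
jog_arm(deltas=[[1,[0,0,0],[0,0,0]],[1,[0,0,0],[0,0,0]],[1,[0,0,0],[0,0,0]],[1,[0,0,0],[0,0,0]],[1,[0,0,0],[0,0,0]],[1,[0,0,0],[0,0,0]],[1,[0,0,0],[0,0,0]],[1,[0,0,0],[0,0,0]],[1,[0,0,0],[0,0,0]],[1,[0,0,0],[0,0,0]],[1,[0,0,0],[0,0,0]],[1,[0,0,0],[0,0,0]]])

```text
t: 13.58
tool_pos: [0.5598, -0.1801, 0.052]
tool_rot: [3.078, 0.629, 0.0]
contact_force: [0.5, 0.9, -0.7]
opening: 0.0002
grip_force: 0.0
```

Request:
jog_arm(deltas=[[1,[0,0,0.1],[0,0,0]],[1,[0,0,0.2],[0,0,0]],[1,[0,0,0.3],[0,0,0]],[1,[0,0,0.4],[0,0,0]],[1,[0,0,0.5],[0,0,0]],[1,[0,0,0.5],[0,0,0]],[1,[0,0,0.5],[0,0,0]]])

```text
t: 14.17
tool_pos: [0.5614, -0.1808, 0.2564]
tool_rot: [3.073, 0.628, 0.01]
contact_force: [-0.0, -0.7, -1.0]
opening: 0.0001
grip_force: 0.0
```

```bash
python3 -c "
from station import ctrl
print(ctrl.get_obs()['t'],ctrl.get_obs()['tool_pos']);print(ctrl.finish_job())"
```

```text
14.1667 [ 0.56142507 -0.18083306  0.25643013]
the job is handed in; nothing more can be done
None
```

The lamp switch is on, and I held the fingertips about 25 mm above the red lid and then the green mat for 2 s each without touching either; the job was handed in at 14.2 s, with no verdict returned.

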